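# Screw an objective into an inverted-microscope mount

### The job

Take the microscope objective out of its black storage block and screw it into the mount of the inverted microscope: set it upright in the mount's mouth with a white dot at the red index line, turn it gently backward (counterclockwise from above) until it drops a step into the thread, then clockwise until its shoulder sits flat on the rim. Never force it, keep it upright, let go of it at the end, and leave the small carton and the vial beside the work where they are.

Things in the scene. Friction and masses are not known exactly. Their poses are not given: they have to be found in the camera images.
- objective: Loose microscope objective, about 0.18 kg, upright. Origin: centre of its shoulder (the underside of the dark knurled flange), z up along its axis. Flange 48 mm across, z = 0 to 7 mm. Below the shoulder a brass shank 24 mm across goes down to z = -24 mm, its tip chamfered to 18 mm. Three white dots on the flange at 0, +120 and -120 degrees from its x axis; it is the same in all three positions.
- objective_grip (a point): Point on the objective's axis 26 mm above the shoulder, where to grip: plain aluminium barrel 34 mm across from 7 to 45 mm above the shoulder; the nose above it tapers to 18 mm across at 58 mm.
- objective_lugs (a point): Point on the objective's axis 9 mm below the shoulder, the height of the three thread lugs: round pins 3 mm thick that stick out of the shank to a radius of 17.5 mm, one under each white dot.
- storage_block: Fixed black block 86 x 86 x 40 mm, origin at the centre of its underside, with a round hole 41 mm across in its top, in which the objective stands loosely, shoulder on the block's top (z = 40 mm).
- mount: Fixed objective mount of an inverted microscope: white and grey base 150 x 110 mm, 45 mm high, and on it an upright aluminium collar 60 mm across, rim 85 mm above the bench, bore 39 mm. Origin on the collar's axis at bench height; z up. In the bore sits a rigid three-start thread ring; its inner bore of 26 mm guides the shank. The ring's angle in the collar differs every time and is not told.
- mount_seat (a point): Centre of the collar's rim, 85 mm above the bench on the collar's axis, where the centre of the objective's shoulder belongs.
- mount_index (a point): Red index line on the outside of the collar, at the rim, on the mount's -x side, 31 mm from the axis. Set down with a white dot toward this line, the lugs come to rest on the ridge and the nearest gap is 0.3 to 1.4 rad backward (counterclockwise from above) from there.
- mount_ridge (a point): On the collar's axis at the height of the ridge's high end, 2 mm below the rim. Lugs set down between the gaps rest on the ridge, shoulder 4 to 8.5 mm above the rim. Turned backward (counterclockwise) they ride up by 0.05 mm a degree and then fall 6 mm off its high end into the gap. Turned clockwise up there, they run against a hard stop.
- mount_gap (a point): On the collar's axis at the floor of the three gaps (thread starts), 8 mm below the rim; gaps 28 degrees wide, 120 apart. Lugs in a gap: shoulder 2.5 mm above the rim; a hard stop ends further backward turning within 17 degrees. Clockwise they run under the ridge (1 mm play) and down 0.05 mm a degree: shoulder on the rim after 50 to 72 degrees, lugs wedge about 20 later.
- carton: Small loose carton, 34 x 79 x 46 mm, blue and white, a bystander. Origin at the centre of its underside.
- vial: Small loose beige vial with a white cap, 32 mm across, 84 mm high, a bystander. Origin at the centre of its underside.
Things that resemble listed ones, but are neither listed nor needed, are in the scene too. Leave any green or orange look-alike of the objective alone.

How it is judged:
On the way:
1. the lugs have dropped into the starts of the thread: shoulder less than 3.6 mm above the rim and centred, not yet seated (z of objective in the frame of mount_seat between 0.0014 and 0.0036 m and horizontal distance between objective and mount_seat below 0.003 m and angle between objective's own z axis and vertical below 0.08 rad), for 0.1 s.
At the end, for the whole second after the job is handed in: The objective is screwed home and let go: its shoulder within 1 mm of the mount's rim, centred within 3 mm, upright within 0.03 rad, at rest (z of objective in the frame of mount_seat between -0.002 and 0.001 m and horizontal distance between objective and mount_seat below 0.003 m and angle between objective's own z axis and vertical below 0.03 rad and linear speed of objective below 0.01 m/s and contact force between objective and the fingers below 0.1 N); the robot touches nothing.
It fails at once if the objective is forced against the mount with more than 35 N (contact force between objective and mount above 35 N).
It fails at once if the objective is tipped by more than 0.5 rad (angle between objective's own z axis and vertical above 0.5 rad).
It fails at once if the carton or the vial is shifted by more than 20 mm (distance of any of carton, vial from where it was at the start of the episode above 0.02 m).
It also fails if it takes over 72 s, if anything falls off the work surface, if the arm or the gripper's body presses on something with over 40 N, if the wrist force passes 120 N, or if a joint passes its speed limit or range.

### The arm

A 6-joint arm with a two-finger parallel gripper is mounted at the origin on a cart in front of the work surface, level with it; the furniture and walls round the work are solid. World frame = base frame: x ahead of the robot, y to its left, z up, the work surface at z = 0. Lengths are in m, angles in rad, forces in N, time in s.
With the tool pointing down it reaches from about 0.3 to 0.875 m from the base axis. Payload 6.4 kg.
Tool frame: the origin (TCP) lies between the finger pads; the fingertips stand 17 mm ahead of it and the grasp point (between the pads) lies 2 mm behind it; y points along the fingers, x is the direction in which the jaws open and shut, and the axes are right-handed (so a half turn about y gives the same grasp; the last joint's range is limited). The gripper opens to 88 mm and grips with 3 to 60 N. Pads are 18 mm wide; open, the fingers measure 123 mm over their backs; the gripper's body (75 mm by 187 mm) begins 45 mm behind the grasp point.
Start: joints at [-1.424, 0.181, 1.607, -0, 1.354, -0.206], TCP at [0.199, -0.54, 0.256] pointing down, gripper open.
Joint ranges: [-2.99, 2.99], [-0.89, 2.07], [0.3, 2.58], [-1.14, 4.28], [0, 2.63], [-3.12, 3.12]. Speed limits (rad/s): [2.57, 2.57, 3.01, 3.14, 3.14, 3.14].

### API

Orientations are given as a rotation vector (axis times angle).
In Python, from workcell import sense, capture, camera_info, finish_job, trace, spot_point gives the robot as it stands. The module is installed in compiled form; this text tells all that it offers.
- The arm moves only by the shell command python3 -m creep 'ROWS' [FORCE]. ROWS is JSON, one flat list of numbers, 5 for each row, row after row: the opening, from -1 (shut) to 1 (fully open), then the shift along the tool's x, y, z normalised to -1 to 1, where 1 is 0.2 m, then the turn about the tool's y normalised to -1 to 1, where 1 is 2 pi rad. In form: [grip, tx, ty, tz, spin, grip, tx, ty, tz, spin, ...]. A call has 1 to 12 rows; each row shifts and turns the commanded pose from where the row before left it, along the tool's axes as they then stand; what a row does not reach is not made up. A row lasts 1/10 s, in which the tool goes at most 50 mm and 8.59 degrees, less where a joint would pass 70% of its speed; a pose out of reach is approached as far as the arm can. A call with a number of a shift or a turn outside -1 to 1 is refused whole. A call with a gripper value outside its range is refused whole. The fingers move at their own pace and stop on an object; FORCE is the grip in N (left out, the last holds). Time passes only in rows, so rows that do not move let the fingers close. It gives the time, the measured TCP pose, the force and the opening at its end, in the units of the state.
- sense(): the state, without advancing time (a new reading comes with each control period).
- capture(name): name is "scene" or "side" or "wrist"; returns the picture (420x560x3 uint8, red, green, blue); there is no depth.
- camera_info(name): a dict with "fx", "fy", "cx", "cy" (pixels), "xyz" and "orientation" of the camera in the world. Camera axes: x right, y down, z forward; pixel columns grow to the right and rows downward; lengths in m; the calibration is good to about 2 mm. A picture is of the moment at which its call begins: read the wrist's pose just before it. camera_info takes no time and is no camera call; for the wrist camera it gives the pose at the moment of the call.
- finish_job(): hands the job in, once; it reports no verdict.
Trained networks look in the newest picture that a camera, given by its name, has taken for a name from the list of things; names that differ only in an ending like _2 or _b are one class to them, and where a whole thing is asked for, a point or a joint stands for the part that bears it (a point fixed in the world has none). Each returns a list of dicts, best first, with "confidence" (0 to 1); they miss things now and then, are a little off and sometimes report something else, mostly with a low value. They report only what shows in the picture. A call takes as long as a camera call. They do not tell look-alikes from the thing itself.
- trace(camera, target): "mask" (420x560 bool, what is visible of it) and "xy" ([column, row] in pixels, amid what is visible of it).
- spot_point(camera, target): "xy" ([column, row] in pixels: a listed point, or the origin of a listed thing).
The state is a dict: "t": time; "joint_positions": joint angles; "dq": joint speeds; "tau": joint torques, N m; "ee_pos": TCP position; "ee_rot": TCP orientation; "ft_force": force on the tool from outside, world axes, zero at the start; "moment": the same for the moment, N m; "gripper_width": opening from 0.0 (shut) to 1.0 (fully open).
Only numpy, scipy, OpenCV 4.12 (cv2) and the standard library are available. Lean on these libraries where they do the work, as an engineer would, in place of code of your own. Each camera call takes 0.05 s, during which the arm holds its last target. There are 200 camera calls.

## Working session

There is one attempt and no reset: what is moved stays moved. The work goes in short steps, Python scripts to look and compute and a shell command to move; the robot and the scene stay as the last step left them, time stands still between calls to the robot, and variables do not carry over. Pictures are saved under pics/ and viewed, about 8 in all and at most 12, crops included, and the job is handed in when it is done.

```bash
mkdir -p pics; cat > h.py <<'E'
import numpy as np, cv2
from scipy.spatial.transform import Rotation as R
from workcell import *
def cap(c,n=None):
    im=capture(c)
    if n: cv2.imwrite(f'pics/{n}.png',im[:,:,::-1])
    return im
def ray(ci,xy):
    o=np.array(ci['orientation'],float); M=R.from_rotvec(o).as_matrix() if o.shape==(3,) else (o if o.shape==(3,3) else R.from_quat(o).as_matrix())
    d=M@np.array([(xy[0]-ci['cx'])/ci['fx'],(xy[1]-ci['cy'])/ci['fy'],1]); return np.array(ci['xyz']),d
def atz(ci,xy,z):
    p,d=ray(ci,xy); return p+d*(z-p[2])/d[2]
def proj(ci,P):
    M=R.from_rotvec(ci['orientation']).as_matrix(); q=M.T@(np.array(P)-ci['xyz']); return np.array([ci['fx']*q[0]/q[2]+ci['cx'],ci['fy']*q[1]/q[2]+ci['cy']])
E
python3 - <<'E'
from h import *
np.set_printoptions(precision=4,suppress=True)
print(sense())
ims=[]
for c in('scene','side','wrist'):
    im=cap(c,c+'0'); ims.append(im); ci=camera_info(c); print(c,ci)
    for t,z in(('objective',.04),('objective_grip',.066),('mount_seat',.085),('mount_index',.085),('storage_block',0),('carton',0),('vial',0)):
        print(t,[(np.round(d['xy']),round(d['confidence'],2),atz(ci,d['xy'],z)) for d in spot_point(c,t)[:3]])
cv2.imwrite('pics/a.png',cv2.resize(np.hstack(ims[:2]),(800,300))[:,:,::-1])
E
```

```text
{'t': 0.0, 'joint_positions': array([-1.4243,  0.1815,  1.608 , -0.    ,  1.3538, -0.2063]), 'dq': array([-0.0003,  0.0014,  0.0013,  0.0007, -0.0004, -0.0009]), 'tau': array([ -0.0009, -43.3875, -34.1848,   0.0701,   0.0388,  -0.0002]), 'ee_pos': array([ 0.1986, -0.5391,  0.2548]), 'ee_rot': array([-1.3545,  0.9463, -0.9443]), 'ft_force': array([ 0.2757, -1.2303, -0.8339]), 'moment': array([ 0.0294, -0.0292, -0.0184]), 'gripper_width': 1.0004584774965732}
scene {'fx': 455.70330646957666, 'fy': 455.70330646957666, 'cx': 273.13133290927243, 'cy': 217.8661749514197, 'xyz': array([0.0053, 0.5248, 0.7749]), 'orientation': array([-1.0403,  2.4427, -1.0349])}
objective [(array([329., 212.]), 0.82, array([ 0.4617, -0.1151,  0.04  ])), (array([304., 248.]), 0.73, array([0.424 , 0.0114, 0.04  ])), (array([346., 190.]), 0.6, array([ 0.4832, -0.2025,  0.04  ]))]
objective_grip [(array([303., 239.]), 0.7, array([0.4285, 0.0135, 0.066 ])), (array([333., 205.]), 0.62, array([ 0.4544, -0.1151,  0.066 ])), (array([351., 185.]), 0.61, array([ 0.471 , -0.2018,  0.066 ]))]
mount_seat [(array([330., 217
[... 1037 characters left out ...]
([274., 269.]), 0.89, array([0.4652, 0.1782, 0.085 ]))]
storage_block [(array([338., 212.]), 0.93, array([ 0.4681, -0.1281,  0.    ])), (array([343., 192.]), 0.36, array([ 0.4888, -0.2061,  0.    ]))]
carton [(array([245., 237.]), 0.93, array([0.6085, 0.0405, 0.    ])), (array([342., 214.]), 0.62, array([ 0.4585, -0.1257,  0.    ]))]
vial [(array([216., 263.]), 0.76, array([0.6193, 0.1375, 0.    ]))]
wrist {'fx': 303.5993744574019, 'fy': 303.5993744574019, 'cx': 282.0656563025894, 'cy': 216.54802512746193, 'xyz': array([ 0.2736, -0.5138,  0.3864]), 'orientation': array([ 2.3623, -1.647 , -0.2538])}
objective []
objective_grip []
mount_seat []
mount_index []
storage_block []
carton []
vial []
```

View pics/a.png

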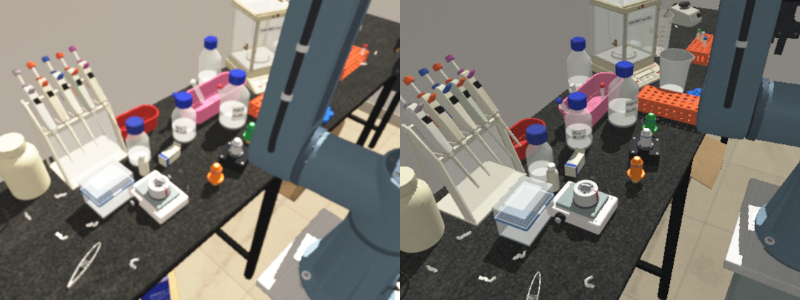

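```bash
python3 - <<'E'
from h import *
s=sense(); print(R.from_rotvec(s['ee_rot']).as_matrix().round(3))
ci=camera_info('wrist');print(R.from_rotvec(ci['orientation']).as_matrix().round(3))
E
```

```text
[[ 0.346  0.     0.938]
 [-0.938 -0.     0.346]
 [ 0.    -1.    -0.   ]]
[[ 0.346 -0.895 -0.283]
 [-0.938 -0.33  -0.104]
 [ 0.     0.301 -0.954]]
```

```bash
python3 -m creep '[1,0,0,0,-0.0216,1,0,0,0,-0.0216,1,0,0,0,-0.0216,1,0,0,0,-0.0216,1,0,0,0,-0.0216,1,0,0,0,-0.0216,1,0,0,0,-0.0216,1,0,0,0,-0.0216,1,0,0,0,-0.0216]' 20
python3 -m creep '[1,0.08,0,0.13,0,1,0.08,0,0.13,0,1,0.08,0,0.13,0,1,0.08,0,0.13,0,1,0.08,0,0.13,0,1,0.08,0,0.13,0,1,0.08,0,0.13,0,1,0.08,0,0.13,0]'
python3 -m creep '[1,0.08,0,0.13,0,1,0.08,0,0.13,0,1,0.08,0,0.13,0,1,0.08,0,0.13,0,1,0.08,0,0.13,0,1,0.08,0,0.13,0,1,0.08,0,0.13,0,1,0.08,0,0.13,0,1,0,0,0,0,1,0,0,0,0]'
python3 - <<'E'
from h import *
np.set_printoptions(precision=4,suppress=True)
s=sense();print(s['ee_pos'],R.from_rotvec(s['ee_rot']).as_matrix().round(3))
ci=camera_info('wrist')
im=cap('wrist','w1')
for t,z in(('objective',.04),('objective_grip',.066),('storage_block',0)):
    print(t,[(np.round(d['xy']),round(d['confidence'],2),atz(ci,d['xy'],z)) for d in spot_point('wrist',t)[:3]])
for c in('scene','side'):
    cc=camera_info(c); im=cap(c)
    for t,z in(('objective',.04),('storage_block',0)):
        print(c,t,[(np.round(d['xy']),round(d['confidence'],2),atz(cc,d['xy'],z)) for d in spot_point(c,t)[:3]])
E
```

```text
t: 2.1
ee_pos: [0.1987, -0.5396, 0.2557]
ee_rot: [-1.571, -0.007, 0.007]
ft_force: [0.2, 0.9, -0.7]
gripper_width: 1.003
t: 2.9
ee_pos: [0.3265, -0.3301, 0.2559]
ee_rot: [-1.571, -0.003, 0.002]
ft_force: [0.3, -0.4, 0.7]
gripper_width: 0.999
t: 3.9
ee_pos: [0.4533, -0.1225, 0.2557]
ee_rot: [-1.571, -0.004, 0.004]
ft_force: [0.2, 0.4, 0.2]
gripper_width: 1.001
[ 0.4533 -0.1225  0.2557] [[ 1.    -0.    -0.005]
 [ 0.005 -0.     1.   ]
 [-0.    -1.    -0.   ]]
objective [(array([303., 261.]), 0.98, array([ 0.4821, -0.2134,  0.04  ])), (array([281., 182.]), 0.96, array([ 0.4536, -0.113 ,  0.04  ])), (array([263.,  69.]), 0.71, array([0.4345, 0.0055, 0.04  ]))]
objective_grip [(array([267.,  66.]), 0.78, array([0.4399, 0.004 , 0.066 ])), (array([308., 274.]), 0.75, array([ 0.4856, -0.217 ,  0.066 ])), (array([283., 185.]), 0.73, array([ 0.4561, -0.1115,  0.066 ]))]
storage_block [(array([283., 176.]), 0.84, array([ 0.4557, -0.1127,  0.    ])), (array([286., 184.]), 0.19, array([ 0.4594, -0.124 ,  0.    ]))]
scene objective [(array([349., 194.]), 0.75, array([ 0.4694, -0.196 ,  0.04  ])), (array([303., 247.]), 0.58, array([0.4288, 0.011 , 0.04  ])), (array([330., 215.]), 0.57, array([ 0.453 , -0.1086,  0.04  ]))]
scene storage_block [(array([325., 225.]), 0.97, array([ 0.4636, -0.1084,  0.    ]))]
side objective [(array([342., 200.]), 0.77, array([ 0.459 , -0.1214,  0.04  ])), (array([347., 180.]), 0.72, array([ 0.4799, -0.201 ,  0.04  ]))]
side storage_block [(array([339., 213.]), 0.64, array([ 0.4652, -0.1263,  0.    ])), (array([345., 206.]), 0.2, array([ 0.4645, -0.1552,  0.    ]))]
```

View pics/w1.png

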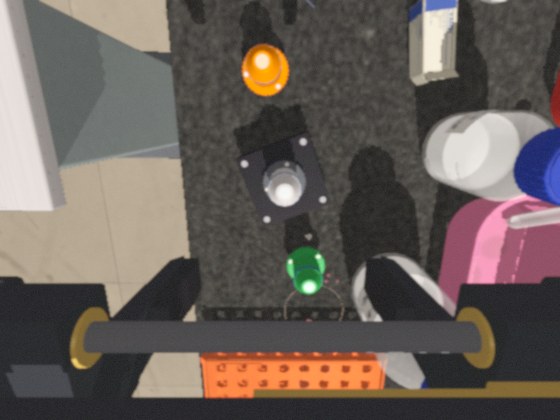

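```bash
python3 - <<'E'
from h import *
np.set_printoptions(precision=4,suppress=True)
ci=camera_info('wrist')
print('center',atz(ci,(284.2,181.2),.04),'nose',atz(ci,(286,190),.098))
for p in[(430,150),(470,188),(480,115),(435,80),(355,300),(385,255)]: print(p,atz(ci,p,0))
cs=camera_info('side')
for p in[(579,147),(625,125),(537,190)]: q=((p[0]-400)/.7143,p[1]/.7143); print(q,atz(cs,q,0))
for p in[(578,40),(625,64)]: q=((p[0]-400)/.7143,p[1]/.7143); print(q,atz(cs,q,0.17))
im=cv2.imread('pics/w1.png')[120:230,220:350]; a=cv2.resize(im,None,fx=5,fy=5,interpolation=cv2.INTER_CUBIC); cv2.imwrite('pics/w1c.png',a)
E
```

```text
center [ 0.4571 -0.1127  0.04  ] nose [ 0.4585 -0.1102  0.098 ]
(430, 150) [ 0.6391 -0.0804  0.    ]
(470, 188) [ 0.6981 -0.1285  0.    ]
(480, 115) [ 0.6932 -0.0388  0.    ]
(435, 80) [ 0.6329 -0.0002  0.    ]
(355, 300) [ 0.5617 -0.2954  0.    ]
(385, 255) [ 0.598  -0.2236  0.    ]
(250.59498810023797, 205.79588408231834) [ 0.6541 -0.0594  0.    ]
(314.99370012599746, 174.99650006999858) [ 0.5779 -0.2425  0.    ]
(191.79616407671844, 265.9946801063979) [0.6563 0.1655 0.    ]
(249.19501609967799, 55.99888002239955) [ 0.8911 -0.4706  0.17  ]
(314.99370012599746, 89.59820803583928) [ 0.6339 -0.3497  0.17  ]
```

View pics/w1c.png

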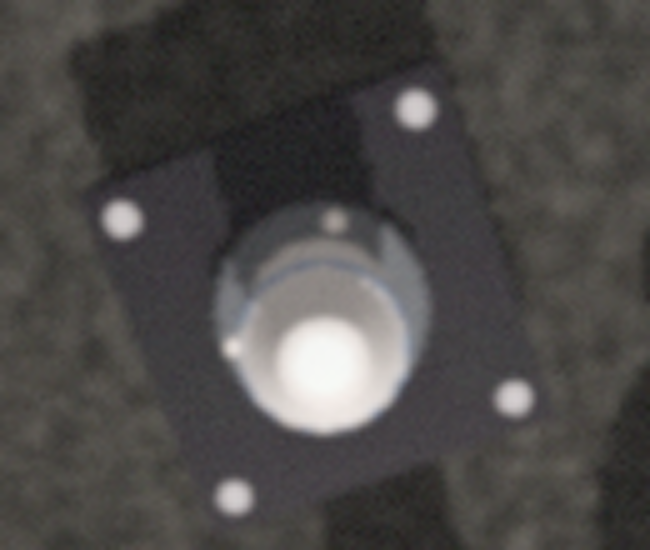

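```bash
python3 - <<'E'
from h import *
np.set_printoptions(precision=4,suppress=True)
ci=camera_info('wrist')
A=atz(ci,(287,164),.047);B=atz(ci,(266.4,189.4),.047)
print(A,B,np.linalg.norm(A-B),'expect',.021*3**.5)
for c in((.4577,-.1118),(.4571,-.1127)):
    for q in(A,B): d=q[:2]-c; print(np.degrees(np.arctan2(d[1],d[0])),np.hypot(*d))
# circle centre assuming 120deg
m=(A+B)/2; v=(B-A)[:2]; L=np.linalg.norm(v); n=np.array([-v[1],v[0]])/L
print('centre',m[:2]+n*L/2/np.tan(np.pi/3), np.degrees(np.arctan2(*(-n)[::-1])))
E
```

```text
[ 0.4601 -0.092   0.047 ] [ 0.4368 -0.1209  0.047 ] 0.03706253170716696 expect 0.036373066958946425
83.09255712915268 0.019953004913969064
-156.53369681783587 0.0227331943194532
81.75780233928356 0.020924309475451965
-158.073432773437 0.02183231195751757
centre [ 0.4568 -0.1131] 141.14210799834999
```

```bash
python3 -m creep '[1,0.019,0,0.05,0,1,0,0.1,0,0,1,0,0.1,0,0,1,0,0.1,0,0,1,0,0.1,0,0,1,0,0.1,0,0,1,0,0.1,0,0,1,0,0.1,0,0,1,0,0.1,0,0,1,0,0.1,0,0,1,0,0.035,0,0,1,0,0,0,0]' 25
python3 - <<'E'
from h import *
s=sense();print(s['ee_pos'],s['ee_rot'])
cap('wrist','w2')
E
```

```text
t: 5.6
ee_pos: [0.4565, -0.1119, 0.0679]
ee_rot: [-1.57, -0.001, 0.005]
ft_force: [0.0, -0.6, 0.0]
gripper_width: 0.999
[ 0.45648203 -0.11189988  0.06789932] [-1.56960772e+00 -1.41791319e-03  4.55398515e-03]
```

View pics/w2.png

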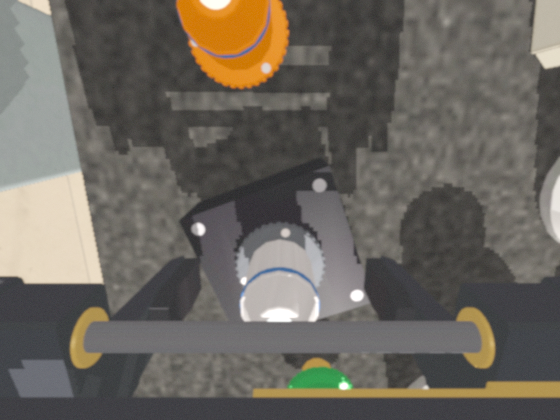

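```bash
python3 - <<'E'
from h import *
ci=camera_info('wrist')
A=atz(ci,(286,233),.047);B=atz(ci,(244,281),.047)
m=(A+B)/2; v=(B-A)[:2]; L=np.linalg.norm(v); n=np.array([-v[1],v[0]])/L
c=m[:2]+n*L/2/np.tan(np.pi/3);print('L',L,'centre',c, [np.degrees(np.arctan2(*(q[:2]-c)[::-1])) for q in(A,B)])
print('screws mid', (atz(ci,(198,229),.04)+atz(ci,(357,295),.04))/2)
E
python3 -m creep '[-1,0,0,0,0,-1,0,0,0,0,-1,0,0,0,0,-1,0,0,0,0,-1,0,0,0,0,-1,0,0,0,0,-1,0,0,0,0,-1,0,0,0,0]' 25
python3 -m creep '[-1,0,0,0,0,-1,0,0,0,0,-1,0,0,0,0,-1,0,0,0,0]'
```

```text
L 0.03729689888433836 centre [ 0.45756345 -0.11411496] [np.float64(81.01274827938268), np.float64(-158.98725172061742)]
screws mid [ 0.45788428 -0.11410018  0.04      ]
t: 6.45
ee_pos: [0.4568, -0.1127, 0.0687]
ee_rot: [-1.571, -0.002, 0.003]
ft_force: [-1.2, 0.0, 2.3]
gripper_width: 0.382
t: 6.85
ee_pos: [0.4569, -0.1127, 0.0687]
ee_rot: [-1.571, -0.002, 0.003]
ft_force: [-3.3, -0.8, 3.2]
gripper_width: 0.378
```

```bash
python3 -m creep '[-1,0,-0.03,0,0,-1,0,-0.07,0,0,-1,0,-0.1,0,0,-1,0,-0.1,0,0,-1,0,-0.1,0,0,-1,0,-0.1,0,0,-1,0,-0.1,0,0,-1,0,0,0,0]'
python3 -m creep '[-1,0.0175,0,0.05,0,-1,0.0175,0,0.1,0,-1,0.0175,0,0.1,0,-1,0.0175,0,0.1,0,-1,0.0175,0,0.1,0,-1,0.0175,0,0.1,0,-1,0.0175,0,0.1,0,-1,0.0175,0,0.1,0,-1,0.0175,0,0.1,0,-1,0.0175,0,0.1,0,-1,0,0,0.05,0,-1,0,0,0,0]'
python3 - <<'E'
from h import *
np.set_printoptions(precision=4,suppress=True)
s=sense();print(s['ee_pos'],s['ee_rot'])
cap('wrist','w3');ci=camera_info('wrist')
for t,z in(('mount_seat',.085),('mount_index',.085),('mount',0),('vial',0),('carton',0),('objective',s['ee_pos'][2]-.0287)):
    print(t,[(np.round(d['xy']),round(d['confidence'],2),atz(ci,d['xy'],z)) for d in spot_point('wrist',t)[:3]])
im=cap('side','s3');im=cap('scene','c3')
E
```

```text
t: 7.65
ee_pos: [0.4588, -0.1135, 0.1915]
ee_rot: [-1.573, -0.007, -0.002]
ft_force: [-0.1, -0.9, -1.3]
gripper_width: 0.378
t: 8.85
ee_pos: [0.4903, 0.0888, 0.1874]
ee_rot: [-1.57, -0.003, 0.006]
ft_force: [0.6, -1.1, -2.5]
gripper_width: 0.38
[0.4903 0.0888 0.1874] [-1.5704 -0.0025  0.0063]
mount_seat [(array([293., 106.]), 0.97, array([0.4997, 0.1748, 0.085 ]))]
mount_index [(array([248., 106.]), 0.89, array([0.4669, 0.1747, 0.085 ])), (array([294., 106.]), 0.24, array([0.5005, 0.1748, 0.085 ]))]
mount [(array([287., 109.]), 0.91, array([0.4962, 0.1763, 0.    ])), (array([293., 110.]), 0.66, array([0.5026, 0.1749, 0.    ]))]
vial [(array([412., 150.]), 0.96, array([0.6253, 0.1369, 0.    ]))]
carton [(array([391., 242.]), 0.69, array([0.6147, 0.0353, 0.    ]))]
objective [(array([279., 261.]), 0.75, array([0.4905, 0.0877, 0.1587])), (array([227., 278.]), 0.72, array([0.4598, 0.0763, 0.1587]))]
```

View pics/w3.png

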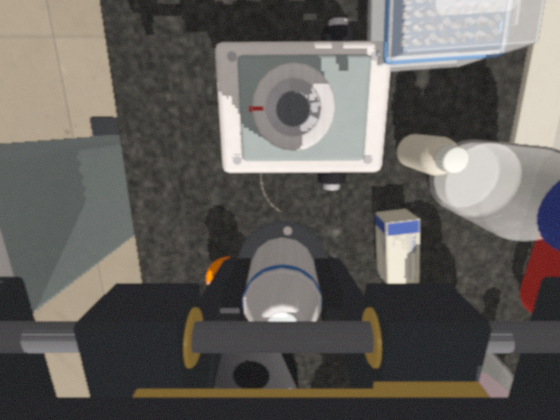

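View pics/s3.png

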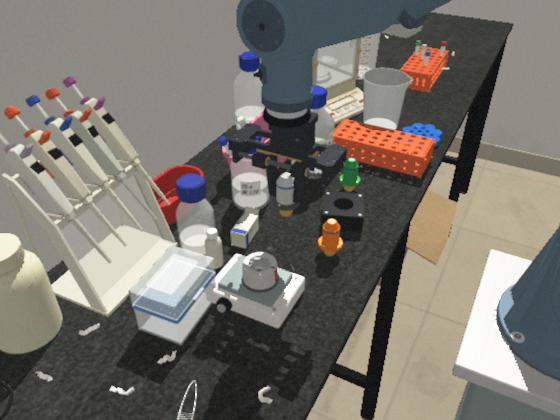

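```bash
python3 - <<'E'
from h import *
np.set_printoptions(precision=4,suppress=True)
ci=camera_info('wrist');s=sense()
im=cv2.imread('pics/w3.png');g=cv2.medianBlur(cv2.cvtColor(im,6),3)
roi=g[50:165,230:360]
for lo,hi in((35,48),(22,32)):
    c=cv2.HoughCircles(roi,cv2.HOUGH_GRADIENT_ALT,1,5,param1=100,param2=0.5,minRadius=lo,maxRadius=hi)
    if c is not None:
        for q in c[0][:4]: p=q[:2]+[230,50]; print(p,q[2],atz(ci,p,.085))
hsv=cv2.cvtColor(im,cv2.COLOR_BGR2HSV); m=((hsv[...,0]<8)|(hsv[...,0]>172))&(hsv[...,1]>130)&(hsv[...,2]>60); m[:60]=0;m[150:]=0;m[:,:235]=0;m[:,290:]=0
y,x=np.where(m);print('red',x.mean(),y.mean(),x.min(),x.max(),atz(ci,(x.mean(),y.mean()),.085))
zs=s['ee_pos'][2]-.0287
d=atz(ci,(287,231),zs+.007); 
for o in(-.0011,-.0015): print('dot',d,np.degrees(np.arctan2(d[1]-s['ee_pos'][1]-o,d[0]-s['ee_pos'][0]-.0003)))
print(proj(ci,[.5,.1748,.085]),proj(ci,[.503,.1748,.085]))
a=cv2.resize(im[40:260,200:370],None,fx=3.4,fy=2.7,interpolation=cv2.INTER_CUBIC);cv2.imwrite('pics/w3c.png',a[:590])
E
```

```text
[280.  96.] 42.90977 [0.4914 0.1807 0.085 ]
[289. 109.] 42.514008 [0.4979 0.1719 0.085 ]
[276. 126.] 40.011223 [0.4884 0.1601 0.085 ]
[304.  93.] 42.86962 [0.5086 0.1828 0.085 ]
[293. 107.] 28.545156 [0.5008 0.1733 0.085 ]
red 255.5 108.13157894736842 250 262 [0.4735 0.1725 0.085 ]
dot [0.4958 0.1076 0.1671] 79.42296676985603
dot [0.4958 0.1076 0.1671] 79.6096979485707
[291.9018 104.8362] [296.0373 104.8487]
```

View pics/w3c.png

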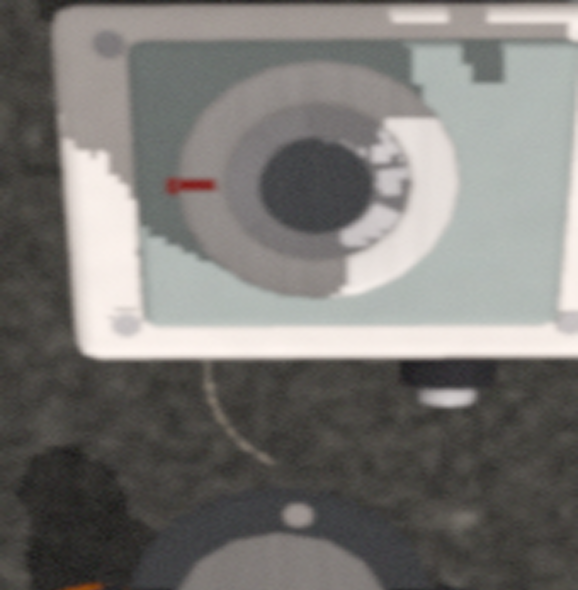

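```bash
python3 -m creep '[-1,0.009,0,0.0717,0,-1,0.009,0,0.0717,0,-1,0.009,0,0.0717,0,-1,0.009,0,0.0717,0,-1,0.009,0,0.0717,0,-1,0.009,0,0.0717,0,-1,0,0,0,0.018,-1,0,0,0,0.018,-1,0,0,0,0.018,-1,0,0,0,0,-1,0,0,0,0,-1,0,0,0,0]'
python3 - <<'E'
from h import *
s=sense();M=R.from_rotvec(s['ee_rot']).as_matrix();print(M.round(4));d=np.array([.5012,.1748,.137])-s['ee_pos'];print(s['ee_pos'],'tool delta units',(M.T@d/.2).round(4),s['ft_force'],s['moment'])
E
```

```text
t: 10.5
ee_pos: [0.5019, 0.1737, 0.1887]
ee_rot: [-1.555, 0.262, -0.262]
ft_force: [-0.6, 0.4, -1.5]
gripper_width: 0.378
[[ 0.9449 -0.      0.3274]
 [-0.3274 -0.      0.9449]
 [-0.     -1.     -0.    ]]
[0.50185176 0.17373722 0.18869485] tool delta units [-0.0048  0.2585  0.004 ] [-0.59884254  0.38475138 -1.52301988] [-0.04072691 -0.08450136 -0.02269054]
```

```bash
python3 -m creep '[-1,-0.004,0.05,0.004,0,-1,0,0.05,0,0,-1,0,0.05,0,0,-1,0,0.05,0,0,-1,0,0.05,0,0,-1,0,0,0,0,-1,0,0,0,0,-1,0,0,0,0]'
python3 - <<'E'
from h import *
np.set_printoptions(precision=4,suppress=True)
for i in range(3):
    cap('wrist','w4'); s=sense();M=R.from_rotvec(s['ee_rot']).as_matrix();d=np.array([.5012,.1748,.137])-s['ee_pos'];print(s['ee_pos'],'tool delta units',(M.T@d/.2).round(4),s['ft_force'],s['moment'])
ci=camera_info('wrist');
for t,z in(('mount_seat',.085),('mount_index',.085),('objective',s['ee_pos'][2]-.0287)):
    print(t,[(np.round(d['xy']),round(d['confidence'],2),atz(ci,d['xy'],z)) for d in spot_point('wrist',t)[:3]])
E
```

```text
t: 11.3
ee_pos: [0.5017, 0.1745, 0.1391]
ee_rot: [-1.554, 0.263, -0.264]
ft_force: [-0.1, -0.4, -1.4]
gripper_width: 0.375
[0.5018 0.1746 0.1393] tool delta units [-0.0034  0.0115 -0.    ] [ 0.6211  0.294  -1.4198] [-0.0528 -0.0859 -0.009 ]
[0.5018 0.1746 0.1393] tool delta units [-0.0032  0.0116  0.    ] [-0.7673 -0.8593 -1.0594] [0.0117 0.0095 0.0343]
[0.5017 0.1746 0.1393] tool delta units [-0.0028  0.0113  0.0002] [-1.2325  0.8194 -1.985 ] [-0.0732 -0.0623 -0.0375]
mount_seat []
mount_index [(array([226., 260.]), 0.7, array([0.4649, 0.1755, 0.085 ]))]
objective [(array([279., 258.]), 0.89, array([0.5029, 0.1765, 0.1106])), (array([273., 387.]), 0.7, array([0.4675, 0.0889, 0.1106]))]
```

View pics/w4.png

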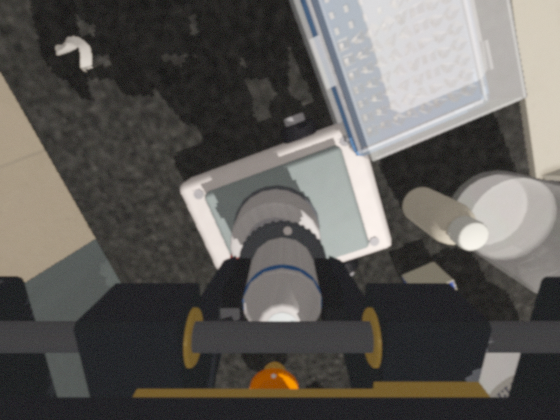

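```bash
python3 - <<'E'
from h import *
ci=camera_info('wrist')
for c in((.5012,.1734),(.500,.1748)):
    P=np.array([proj(ci,[c[0]+.03*np.cos(a),c[1]+.03*np.sin(a),.085]) for a in np.linspace(0,6.28,180)]);print(c,P.min(0),P.max(0))
im=cv2.imread('pics/w4.png');a=im[180:300,210:350].copy();a=cv2.resize(a,None,fx=5,fy=5,interpolation=cv2.INTER_CUBIC)
Q=((np.array([proj(ci,[.5012+.03*np.cos(t),.1734+.03*np.sin(t),.085]) for t in np.linspace(0,6.28,90)])-[210,180])*5).astype(int)
for q in Q: cv2.circle(a,tuple(int(v) for v in q),1,(0,255,0),-1)
cv2.imwrite('pics/w4c.png',a)
E
```

```text
(0.5012, 0.1734) [233.41813381 201.97292767] [324.6897288 286.4451197]
(0.5, 0.1748) [230.92068762 200.5423342 ] [322.31760239 285.25084554]
```

View pics/w4c.png

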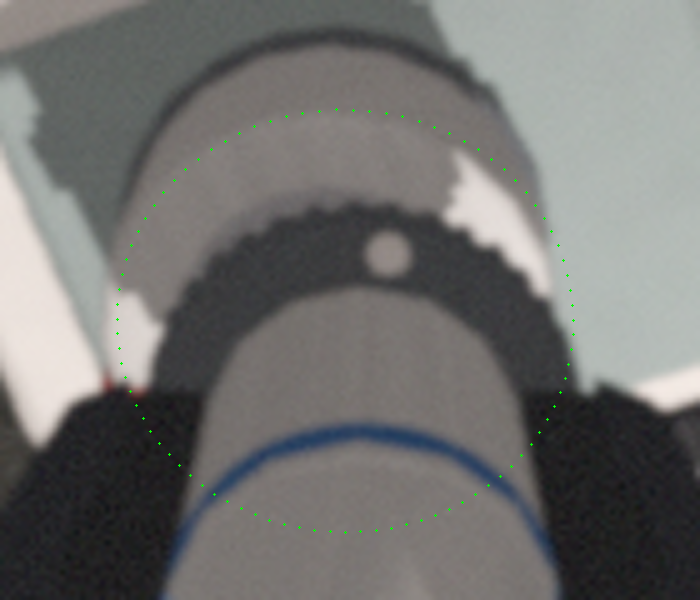

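```bash
python3 - <<'E'
from h import *
ci=camera_info('wrist');s=sense();e=s['ee_pos'];M=R.from_rotvec(s['ee_rot']).as_matrix();t=np.linspace(0,6.283,721)
def at(c,r,z,rows):
    P=np.array([proj(ci,[c[0]+r*np.cos(a),c[1]+r*np.sin(a),z]) for a in t]);P=(P-[210,180])*5
    out=[P[:,1].min().round()]
    for w in rows:
        k=np.argsort(abs(P[:,1]-w))[:8]; out.append((w,P[k,0].min().round(),P[k,0].max().round()))
    return out
for o in(0,-.0013):
    c=e+M[:,2]*o; print('flange top',o,at(c,.024,e[2]-.0217,(385,330)),'bot',at(c,.024,e[2]-.0287,(385,)))
for c in((.5012,.1734),(.4995,.1742)): print('rim',c,at(c,.03,.085,(170,230,290,340)))
# measured edges of rim/wall
a=cv2.imread('pics/w4c.png')
g=cv2.cvtColor(cv2.imread('pics/w4.png'),6)
for r in(204,214,226,238,248): print(r,(r-180)*5,list(g[r,225:330]))
E
```

```text
flange top 0 [np.float64(231.0), (385, np.float64(129.0), np.float64(553.0)), (330, np.float64(151.0), np.float64(530.0))] bot [np.float64(210.0), (385, np.float64(134.0), np.float64(550.0))]
flange top -0.0013 [np.float64(243.0), (385, np.float64(133.0), np.float64(550.0)), (330, np.float64(160.0), np.float64(523.0))] bot [np.float64(221.0), (385, np.float64(136.0), np.float64(548.0))]
rim (0.5012, 0.1734) [np.float64(110.0), (170, np.float64(183.0), np.float64(506.0)), (230, np.float64(138.0), np.float64(552.0)), (290, np.float64(119.0), np.float64(571.0)), (340, np.float64(118.0), np.float64(573.0))]
rim (0.4995, 0.1742) [np.float64(108.0), (170, np.float64(167.0), np.float64(493.0)), (230, np.float64(123.0), np.float64(538.0)), (290, np.float64(104.0), np.float64(557.0)), (340, np.float64(104.0), np.float64(559.0))]
204 120 [np.uint8(97), np.uint8(100), np.uint8(97), np.uint8(96), np.uint8(97), np.uint8(99), np.uint8(98), np.uint8(99), np.uint8(98), np.uint8(97), np.uint8(102), np.uint8(97), np.uint8(100), np.uint8(97), np.uint8(95), np.uint8(82), np.uint8(77), np.uint8(69), np.u
[... 6782 characters left out ...]
.uint8(114), np.uint8(114), np.uint8(115), np.uint8(116), np.uint8(116), np.uint8(116), np.uint8(117), np.uint8(120), np.uint8(117), np.uint8(118), np.uint8(117), np.uint8(115), np.uint8(116), np.uint8(115), np.uint8(117), np.uint8(118), np.uint8(120), np.uint8(119), np.uint8(116), np.uint8(117), np.uint8(116), np.uint8(117), np.uint8(116), np.uint8(112), np.uint8(96), np.uint8(81), np.uint8(71), np.uint8(62), np.uint8(60), np.uint8(58), np.uint8(57), np.uint8(59), np.uint8(55), np.uint8(58), np.uint8(60), np.uint8(58), np.uint8(59), np.uint8(56), np.uint8(56), np.uint8(60), np.uint8(74), np.uint8(114), np.uint8(153), np.uint8(175), np.uint8(182), np.uint8(183), np.uint8(183), np.uint8(183)]
```

```bash
cat > ls.py <<'E'
from h import *
from scipy.optimize import least_squares
np.set_printoptions(precision=4,suppress=True)
ci=camera_info('wrist');s=sense();e=s['ee_pos'];M=R.from_rotvec(s['ee_rot']).as_matrix()
T=M.T@(ci['xyz']-e);Rc=M.T@R.from_rotvec(ci['orientation']).as_matrix();print('extr',T);print(Rc.round(4))
def Rt(a):
    x=np.array([np.cos(a),np.sin(a),0]);y=np.array([0,0,-1.]);return np.c_[x,y,np.cross(x,y)]
def pj(e,a,P,b):
    Mt=Rt(a);c=np.array(e)+Mt@(T+b);q=((np.atleast_2d(P)-c)@(Mt@Rc));return np.c_[ci['fx']*q[:,0]/q[:,2]+ci['cx'],ci['fy']*q[:,1]/q[:,2]+ci['cy']]
a4=np.arctan2(M[1,0],M[0,0])
V={1:((.4533,-.1225,.2557),.005),2:((.4565,-.1119,.0687),.003),3:((.4903,.0888,.1874),.004),4:(tuple(e),a4)}
tt=np.linspace(0,2*np.pi,361)[:-1]
circ=lambda c,r,z:np.c_[c[0]+r*np.cos(tt),c[1]+r*np.sin(tt),0*tt+z]
def f(p):
    b=p[:3];m=p[3:5];ox,oz=p[5:7];phi=p[7];dh=p[8];r=[]
    G=np.array([.4568,-.1127]);Oc=G+[ox,oz]
    dots=lambda c,th,z:[np.array([c[0]+.021*np.cos(t),c[1]+.021*np.sin(t),z]) for t in(th,th+2*np.pi/3)]
    for v,px in((1,((287,164),(266.4,189.4))),(2,((286,233),(244,281)))):
        for P,q in zip(dots(Oc,phi+.003,.047),px): r+=list(pj(*V[v],P,b)[0]-q)
    for v,q in((3,(287,231)),(4,(287.6,230.6))):
        E,a=V[v];Mt=Rt(a);c=np.array(E)+Mt@[ox,0,oz];z=E[2]-.0217+dh
        r+=list(pj(E,a,dots(c,phi+a,z)[0],b)[0]-q)
        top=min(pj(E,a,circ(c,.024,z),b)[:,1].min(),pj(E,a,circ(c,.024,z-.007),b)[:,1].min());r.append(top-{3:220.4,4:221.}[v])
    C=pj(*V[3],circ(m,.03,.085),b);r+=list((C.max(0)+C.min(0))/2-[293.6,106.8])
    C=pj(*V[4],circ(m,.03,.085),b);r+=[(C[:,0].max()+C[:,0].min())/2-275.5,C[:,1].min()-203.4]
    w=pj(*V[4],circ(m,.03,.06),b);i=abs(w[:,1]-214)<1.5
    return np.r_[r,b/.002,ox/.0003,(oz)/.003,dh/.001]
p=least_squares(f,np.r_[0,0,0,.499,.175,0,0,1.4,0],x_scale=np.r_[.001*np.ones(7),.02,.001]);p.x
print('bias',p.x[:3],'mount',p.x[3:5],'o',p.x[5:7],'phi',np.degrees(p.x[7]),'dh',p.x[8]);print(p.fun.round(2))
tc=p.x[3:5]-(M@[p.x[5],0,p.x[6]])[:2];print('TCP target',tc,'units',(M.T@np.r_[tc-e[:2],0]/.2).round(4))
E
python3 ls.py
```

```text
extr [ 0.0022 -0.1306  0.0774]
[[ 1.      0.0005 -0.0007]
 [ 0.0009 -0.3007  0.9537]
 [ 0.0003 -0.9537 -0.3007]]
bias [-0.0007  0.0026  0.0005] mount [0.4989 0.1749] o [-0.      0.0018] phi 80.14164534251483 dh -0.0005995240514879988
[ 0.53  0.21  0.32 -0.4   0.94 -0.09  0.58 -0.83 -0.64  0.08  0.54 -1.24
  0.48 -0.06 -0.79  0.3   0.57 -0.52 -0.37  1.32  0.25 -0.01  0.6  -0.6 ]
TCP target [0.4983 0.1731] units [-0.0129 -0.     -0.012 ]
```

```bash
sed -i "s/^    w=pj.*/    E,a=V[4];c=np.array(E)+Rt(a)@[ox,0,oz];r.append((pj(E,a,[c[0],c[1],E[2]-.0217],b)[0,0]-282.2)*2)/" ls.py; python3 ls.py; sed 's#ox/.0003#ox/.0015#; s#b/.002,#b/.003,#' ls.py > ls2.py; python3 ls2.py|tail -6
```

```text
extr [ 0.0022 -0.1306  0.0774]
[[ 1.      0.0005 -0.0007]
 [ 0.0009 -0.3007  0.9537]
 [ 0.0003 -0.9537 -0.3007]]
bias [-0.0015  0.0028  0.0004] mount [0.4981 0.1749] o [0.     0.0019] phi 81.66394372128717 dh -0.0003501861322938665
[ 0.79  0.01  1.23 -0.05  1.48 -0.43  2.44 -0.12 -0.09 -0.09  0.5  -0.69
  0.31 -0.1  -0.76  0.06  0.62 -0.29 -2.13 -0.77  1.38  0.21  0.09  0.63
 -0.35]
TCP target [0.4974 0.1732] units [-0.0169 -0.     -0.0133]
 [ 0.0003 -0.9537 -0.3007]]
bias [-0.0013  0.0037  0.0004] mount [0.4984 0.175 ] o [0.0003 0.0022] phi 81.70094951238748 dh -0.0003090790607354983
[ 0.81 -0.19  1.21 -0.17  1.53 -0.43  2.28  0.18 -0.05 -0.08  0.45 -0.65
  0.32 -0.15 -0.67 -0.08  0.6  -0.14 -2.07 -0.43  1.22  0.14  0.19  0.74
 -0.31]
TCP target [0.4974 0.173 ] units [-0.017  -0.     -0.0143]
```

```bash
python3 -m creep '[-1,-0.0085,0,-0.0068,0,-1,-0.0085,0,-0.0067,0,-1,0,0,0,0,-1,0,0,0,0,-1,0,0.015,0,0,-1,0,0.015,0,0,-1,0,0,0,0]'
python3 - <<'E'
from h import *
np.set_printoptions(precision=4,suppress=True)
cap('wrist','w5')
s=sense();print(s['ee_pos'],s['ft_force'],s['moment'])
im=cv2.imread('pics/w5.png');cv2.imwrite('pics/w5c.png',cv2.resize(im[170:300,200:360],None,fx=4.5,fy=4.5,interpolation=cv2.INTER_CUBIC))
E
```

```text
t: 12.3
ee_pos: [0.4968, 0.173, 0.132]
ee_rot: [-1.555, 0.264, -0.263]
ft_force: [-1.1, 0.6, -1.3]
gripper_width: 0.377
[0.497  0.1731 0.1323] [ 0.1558  0.5155 -2.1322] [-0.0592 -0.0406 -0.0776]
```

View pics/w5c.png

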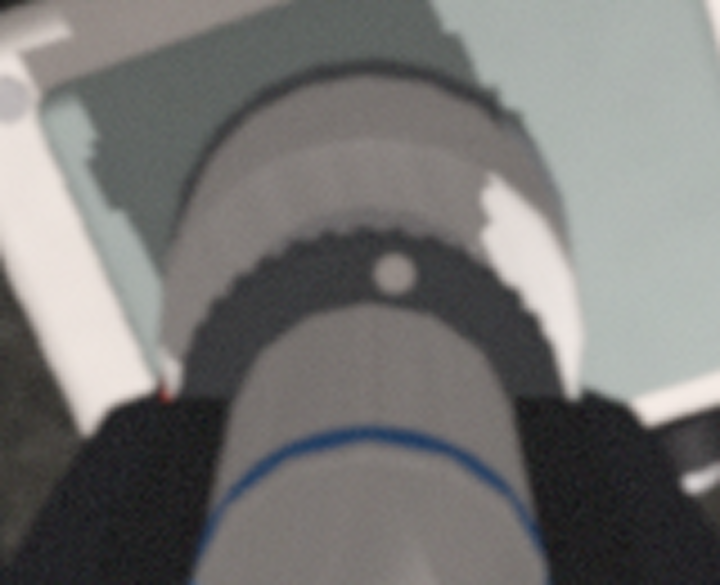

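```bash
python3 -m creep '[-1,0,0.0075,0,0,-1,0,0.0075,0,0,-1,0,0.0075,0,0,-1,0,0,0,0]'
python3 -m creep '[-1,0,0.005,0,0,-1,0,0.005,0,0,-1,0,0,0,0]'
```

```text
t: 12.75
ee_pos: [0.4971, 0.1731, 0.1279]
ee_rot: [-1.555, 0.264, -0.263]
ft_force: [0.2, -0.6, -0.9]
gripper_width: 0.376
t: 13.05
ee_pos: [0.4971, 0.1731, 0.1261]
ee_rot: [-1.555, 0.264, -0.263]
ft_force: [0.3, 0.1, -1.8]
gripper_width: 0.381
```

```bash
for i in 1; do python3 -m creep '[-1,0,0.005,0,0,-1,0,0,0,0]'; python3 -m creep '[-1,0,0.005,0,0,-1,0,0,0,0]'; python3 -m creep '[-1,0,0.004,0,0,-1,0,0,0,0]'; done | grep -E 'pos|force'
```

```text
ee_pos: [0.4972, 0.1731, 0.1251]
ft_force: [0.2, 0.3, -1.2]
ee_pos: [0.4972, 0.173, 0.1241]
ft_force: [-0.2, 0.8, -1.5]
ee_pos: [0.4972, 0.1731, 0.1233]
ft_force: [0.6, 0.2, -1.6]
```

```bash
(python3 -m creep '[-1,0,0.004,0,0,-1,0,0,0,0]'; python3 -m creep '[-1,0,0.004,0,0,-1,0,0,0,0]'; python3 -m creep '[-1,0,0.004,0,0,-1,0,0,0,0]') | grep -E 'pos|force'
```

```text
ee_pos: [0.4972, 0.1731, 0.1225]
ft_force: [-0.4, 0.1, -2.1]
ee_pos: [0.4972, 0.1731, 0.1217]
ft_force: [-0.4, 0.3, -1.9]
ee_pos: [0.4972, 0.1731, 0.1209]
ft_force: [0.2, -0.6, -2.6]
```

```bash
(python3 -m creep '[-1,0,0.004,0,0,-1,0,0,0,0]'; python3 -m creep '[-1,0,0.004,0,0,-1,0,0,0,0]';python3 -m creep '[-1,0,0.003,0,0,-1,0,0,0,0]') | grep -E 'pos|force'
```

```text
ee_pos: [0.4974, 0.1732, 0.1204]
ft_force: [-0.3, -0.0, 0.6]
ee_pos: [0.4975, 0.1733, 0.1202]
ft_force: [-2.9, 0.2, 4.9]
ee_pos: [0.4976, 0.1733, 0.1201]
ft_force: [-4.1, 0.0, 9.1]
```

```bash
(python3 -m creep '[-1,0,-0.003,0,-0.006,-1,0,-0.0006,0,-0.006,-1,0,-0.0006,0,-0.006,-1,0,0,0,0]'; python3 -m creep '[-1,0,-0.0006,0,-0.006,-1,0,-0.0006,0,-0.006,-1,0,-0.0006,0,-0.006,-1,0,0,0,0]') | grep -E 'pos|force|rot'; python3 -c "
from h import *
print(R.from_rotvec(sense()['ee_rot']).as_matrix()[:2,0],sense()['moment'])"
```

```text
ee_pos: [0.4978, 0.1732, 0.1205]
ee_rot: [-1.563, 0.174, -0.176]
ft_force: [-1.4, -0.1, 6.3]
ee_pos: [0.4979, 0.1733, 0.1208]
ee_rot: [-1.569, 0.085, -0.087]
ft_force: [-1.0, 1.4, 5.5]
[ 0.99398545 -0.10950201] [-3.45100342e-03  2.09722268e-01  2.04119188e-04]
```

```bash
(python3 -m creep '[-1,0,-0.0006,0,-0.006,-1,0,-0.0006,0,-0.006,-1,0,-0.0006,0,-0.006,-1,0,0,0,0]'; python3 -m creep '[-1,0,-0.0006,0,-0.006,-1,0,-0.0006,0,-0.006,-1,0,-0.0006,0,-0.006,-1,0,0,0,0]') | grep -E 'pos|force|rot'
```

```text
ee_pos: [0.4979, 0.1733, 0.1211]
ee_rot: [-1.57, -0.004, 0.001]
ft_force: [-1.4, 0.9, 5.3]
ee_pos: [0.498, 0.1732, 0.1215]
ee_rot: [-1.569, -0.092, 0.09]
ft_force: [-0.8, 1.1, 5.3]
```

```bash
(python3 -m creep '[-1,0,-0.0006,0,-0.006,-1,0,-0.0006,0,-0.006,-1,0,0,0,0]'; python3 -m creep '[-1,0,-0.0006,0,-0.006,-1,0,-0.0006,0,-0.006,-1,0,0,0,0]';  python3 -m creep '[-1,0,-0.0006,0,-0.006,-1,0,0,0,0]') | grep -E 'pos|force|rot'
```

```text
ee_pos: [0.4979, 0.1732, 0.1216]
ee_rot: [-1.565, -0.151, 0.149]
ft_force: [-0.9, 0.7, 5.6]
ee_pos: [0.4978, 0.173, 0.1216]
ee_rot: [-1.561, -0.21, 0.208]
ft_force: [0.5, -1.1, 5.0]
ee_pos: [0.4976, 0.173, 0.1215]
ee_rot: [-1.558, -0.239, 0.238]
ft_force: [0.3, 0.2, 2.8]
```

```bash
(python3 -m creep '[-1,0,0,0,-0.006,-1,0,0,0,0]'; python3 -m creep '[-1,0,0,0,-0.006,-1,0,0,0,0]') | grep -E 'pos|force|rot'
```

```text
ee_pos: [0.4975, 0.1731, 0.1213]
ee_rot: [-1.554, -0.268, 0.267]
ft_force: [0.5, 0.3, 1.9]
ee_pos: [0.4974, 0.1732, 0.1212]
ee_rot: [-1.55, -0.297, 0.297]
ft_force: [1.9, 0.4, 1.2]
```

```bash
(python3 -m creep '[-1,0,0,0,-0.006,-1,0,0,0,-0.006,-1,0,0,0,0]'; python3 -m creep '[-1,0,0.003,0,0,-1,0,0,0,0]') | grep -E 'pos|force|rot'
```

```text
ee_pos: [0.4974, 0.1734, 0.1211]
ee_rot: [-1.541, -0.357, 0.355]
ft_force: [3.3, 1.9, -1.9]
ee_pos: [0.4974, 0.1732, 0.1207]
ee_rot: [-1.541, -0.357, 0.356]
ft_force: [3.5, 2.5, -1.0]
```

```bash
(python3 -m creep '[-1,0,0.004,0,0,-1,0,0,0,0]'; python3 -m creep '[-1,0,0.004,0,0,-1,0,0,0,0]') | grep -E 'pos|force|rot'; python3 -c "
from h import *
print(sense()['moment'])"
```

```text
ee_pos: [0.4975, 0.1731, 0.12]
ee_rot: [-1.541, -0.358, 0.357]
ft_force: [3.7, 1.8, -0.4]
ee_pos: [0.4975, 0.1731, 0.1192]
ee_rot: [-1.541, -0.358, 0.357]
ft_force: [4.0, 2.6, 0.2]
[ 0.32409993 -0.81223014 -0.02595245]
```

```bash
(python3 -m creep '[-1,0.002,0.004,0,0,-1,0,0,0,0]'; python3 -m creep '[-1,0.001,0.005,0,0,-1,0,0,0,0]'; python3 -m creep '[-1,0,0.005,0,0,-1,0,0,0,0]') | grep -E 'pos|force|rot'
```

```text
ee_pos: [0.4976, 0.1732, 0.1182]
ee_rot: [-1.541, -0.357, 0.358]
ft_force: [3.3, 1.1, -0.2]
ee_pos: [0.4976, 0.1733, 0.1171]
ee_rot: [-1.541, -0.357, 0.358]
ft_force: [2.2, -0.4, -1.0]
ee_pos: [0.4976, 0.1733, 0.1162]
ee_rot: [-1.541, -0.357, 0.358]
ft_force: [2.1, 1.0, -1.0]
```

```bash
(python3 -m creep '[-1,0,0.003,0,0,-1,0,0,0,0]'; python3 -m creep '[-1,0,0.002,0,0,-1,0,0,0,0]') | grep -E 'pos|force|rot'
```

```text
ee_pos: [0.4977, 0.1733, 0.1159]
ee_rot: [-1.541, -0.357, 0.358]
ft_force: [-0.2, 0.5, 3.6]
ee_pos: [0.4978, 0.1733, 0.1158]
ee_rot: [-1.541, -0.357, 0.358]
ft_force: [-0.1, 0.1, 6.6]
```

```bash
(python3 -m creep '[-1,0,-0.001,0,0.006,-1,0,0.0004,0,0.006,-1,0,0.0005,0,0.006,-1,0,0,0,0]'; python3 -m creep '[-1,0,0.0005,0,0.006,-1,0,0.0005,0,0.006,-1,0,0.0005,0,0.006,-1,0,0,0,0]') | grep -E 'pos|force|rot'; python3 -c "
from h import *
print(sense()['moment'])"
```

```text
ee_pos: [0.4978, 0.1732, 0.1158]
ee_rot: [-1.554, -0.268, 0.268]
ft_force: [-0.8, -0.6, 5.9]
ee_pos: [0.4979, 0.173, 0.1158]
ee_rot: [-1.564, -0.18, 0.18]
ft_force: [-0.1, -1.3, 7.9]
[-0.27487816  0.06004086  0.02816938]
```

```bash
(python3 -m creep '[-1,0,0,0,0.006,-1,0,0,0,0.006,-1,0,0,0,0.006,-1,0,0,0,0]'; python3 -m creep '[-1,0,0,0,0.006,-1,0,0,0,0.006,-1,0,0,0,0.006,-1,0,0,0,0]') | grep -E 'pos|force|rot'; python3 -c "
from h import *
print(sense()['moment'])"
```

```text
ee_pos: [0.4977, 0.173, 0.1155]
ee_rot: [-1.57, -0.091, 0.091]
ft_force: [-0.7, -0.5, 6.4]
ee_pos: [0.4975, 0.173, 0.1152]
ee_rot: [-1.571, -0.002, 0.003]
ft_force: [-0.0, -0.8, 5.0]
[-0.24350362  0.08185611 -0.03396072]
```

```bash
(python3 -m creep '[-1,0,0.0005,0,0.006,-1,0,0.0005,0,0.006,-1,0,0.0005,0,0.006,-1,0,0.0005,0,0.006,-1,0,0,0,0]'; python3 -m creep '[-1,0,0.0005,0,0.006,-1,0,0.0005,0,0.006,-1,0,0.0005,0,0.006,-1,0,0.0005,0,0.006,-1,0,0,0,0]') | grep -E 'pos|force|rot'; python3 -c "
from h import *
print(sense()['moment'])"
```

```text
ee_pos: [0.4976, 0.1732, 0.1147]
ee_rot: [-1.568, 0.116, -0.115]
ft_force: [-0.2, -1.4, 5.4]
ee_pos: [0.4978, 0.1734, 0.1143]
ee_rot: [-1.558, 0.233, -0.233]
ft_force: [-1.1, -0.4, 4.9]
[-0.07710025 -0.04423237  0.04353639]
```

```bash
(python3 -m creep '[-1,0,0.0005,0,0.006,-1,0,0.0005,0,0.006,-1,0,0.0005,0,0.006,-1,0,0.0005,0,0.006,-1,0,0,0,0]'; python3 -m creep '[-1,0,0.0005,0,0.006,-1,0,0.0005,0,0.006,-1,0,0,0,0]') | grep -E 'pos|force|rot'; python3 -c "
from h import *
print(sense()['moment'])"
```

```text
ee_pos: [0.4976, 0.1737, 0.1139]
ee_rot: [-1.542, 0.351, -0.35]
ft_force: [-0.2, 1.8, 6.1]
ee_pos: [0.4975, 0.1738, 0.1137]
ee_rot: [-1.531, 0.41, -0.409]
ft_force: [0.0, 2.1, 4.7]
[0.38017021 0.23306533 0.02542922]
```

```bash
(python3 -m creep '[-1,0,0.0005,0,0.006,-1,0,0.0005,0,0.006,-1,0,0,0,0]'; python3 -m creep '[-1,0,0.0003,0,0.006,-1,0,0,0,0.006,-1,0,0,0,0]';python3 -m creep '[-1,0,0,0,0.006,-1,0,0,0,0]') | grep -E 'pos|force|rot'; python3 -c "
from h import *
print(sense()['moment'])"
```

```text
ee_pos: [0.4974, 0.1739, 0.1135]
ee_rot: [-1.519, 0.469, -0.468]
ft_force: [-1.9, 2.8, 6.1]
ee_pos: [0.4972, 0.1739, 0.1133]
ee_rot: [-1.505, 0.528, -0.526]
ft_force: [-2.5, 3.2, 4.9]
ee_pos: [0.4972, 0.174, 0.1133]
ee_rot: [-1.498, 0.557, -0.555]
ft_force: [-2.7, 4.2, 5.2]
[0.57764966 0.32944916 0.05951066]
```

```bash
(python3 -m creep '[-1,0,0.001,0,0.006,-1,0,0,0,0.006,-1,0,0,0,0]'; python3 -m creep '[-1,0,0,0,0.006,-1,0,0,0,0]')| grep -E 'pos|force|rot'; python3 -c "
from h import *
print(sense()['moment'])"
```

```text
ee_pos: [0.497, 0.1742, 0.1132]
ee_rot: [-1.481, 0.616, -0.613]
ft_force: [-3.4, 4.4, 7.4]
ee_pos: [0.4969, 0.1743, 0.1132]
ee_rot: [-1.472, 0.645, -0.642]
ft_force: [-2.7, 5.4, 6.7]
[0.74615163 0.50710261 0.10302306]
```

```bash
(python3 -m creep '[-1,0,-0.003,0,0,0,0,0,0,0,1,0,0,0,0,1,0,0,0,0,1,0,0,0,0,1,0,0,0,0,1,0,0,0,0,1,0,0,0,0]'; python3 -m creep '[1,0,-0.02,0,0,1,0,-0.05,0,0,1,0,-0.08,0,0,1,0,-0.1,0,0,1,0,-0.1,0,0,1,0,-0.1,-0.1,0,1,0,-0.1,-0.1,0,1,0,0,-0.1,0,1,0,0,-0.1,0,1,0,0,0,0]')
python3 - <<'E'
from h import *
np.set_printoptions(precision=4,suppress=True)
for c in('wrist','side','scene'):
    im=cap(c,c[0]+'9');ci=camera_info(c)
    for t,z in(('objective',.085),('objective_grip',.111),('mount_seat',.085),('carton',0),('vial',0)):
        print(c,t,[(np.round(d['xy']),round(d['confidence'],2),atz(ci,d['xy'],z)) for d in spot_point(c,t)[:2]])
a=cv2.imread('pics/w9.png');b=cv2.imread('pics/s9.png')[160:335,170:345]
b=cv2.resize(b,(420,420),interpolation=cv2.INTER_CUBIC);cv2.imwrite('pics/f9.png',cv2.resize(np.hstack([a,b]),(798,342)))
E
```

```text
t: 25.05
ee_pos: [0.4978, 0.1733, 0.1138]
ee_rot: [-1.473, 0.645, -0.645]
ft_force: [0.3, -0.6, 0.1]
gripper_width: 0.986
t: 26.05
ee_pos: [0.4381, 0.1184, 0.2247]
ee_rot: [-1.472, 0.645, -0.647]
ft_force: [-0.2, 0.8, 0.1]
gripper_width: 1.002
wrist objective [(array([346., 259.]), 0.8, array([0.446 , 0.0372, 0.085 ])), (array([276., 117.]), 0.79, array([0.4969, 0.1767, 0.085 ]))]
wrist objective_grip [(array([278., 109.]), 0.82, array([0.5027, 0.1786, 0.111 ])), (array([359., 266.]), 0.6, array([0.4541, 0.0364, 0.111 ]))]
wrist mount_seat []
wrist carton [(array([441., 128.]), 0.86, array([0.6136, 0.034 , 0.    ])), (array([417., 293.]), 0.59, array([ 0.4594, -0.1097,  0.    ]))]
wrist vial [(array([389.,  50.]), 0.65, array([0.6261, 0.1362, 0.    ]))]
side objective [(array([258., 259.]), 0.97, array([0.503 , 0.1694, 0.085 ])), (array([329., 244.]), 0.88, array([0.4088, 0.0728, 0.085 ]))]
side objective_grip [(array([350., 168.]), 0.84, array([ 0.4559, -0.1419,  0.111 ])), (array([333., 233.]), 0.64, array([0.404 , 0.0709, 0.111 ]))]
side mount_seat [(array([260., 263.]), 0.77, array([0.496, 0.175, 0.085]))]
side carton [(array([246., 235.]), 0.56, array([0.611 , 0.0359, 0.    ]))]
side vial [(array([219., 261.]), 0.82, array([0.6174, 0.1283, 0.    ]))]
scene objective [(array([350., 191.]), 0.97, array([ 0.4458, -0.1641,  0.085 ])), (array([300., 248.]), 0.77, array([0.4045, 0.049 , 0.085 ]))]
scene objective_grip [(array([221., 247.]), 0.95, array([0.4977, 0.1755, 0.111 ])), (array([301., 242.]), 0.67, array([0.3986, 0.055 , 0.111 ]))]
scene mount_seat [(array([222., 254.]), 0.67, array([0.5007, 0.1747, 0.085 ]))]
scene carton [(array([237., 221.]), 0.65, array([0.6181, 0.0374, 0.    ]))]
scene vial [(array([202., 242.]), 0.67, array([0.6226, 0.1387, 0.    ])), (array([221., 259.]), 0.67, array([0.5535, 0.1413, 0.    ]))]
```

View pics/f9.png

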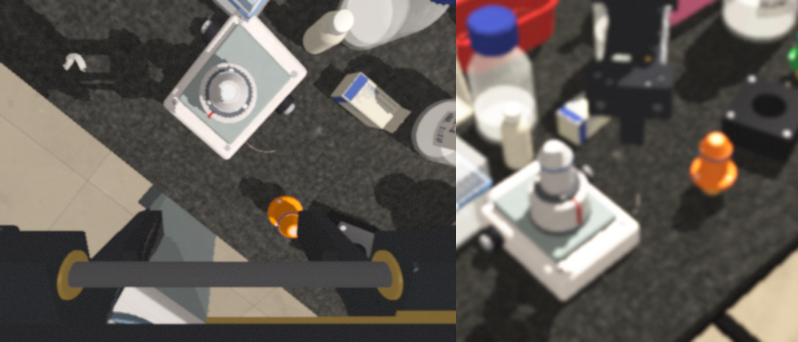

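```bash
python3 -c "
from workcell import *
print(sense()['ft_force'],sense()['dq']);finish_job()"
```

```text
[ 0.38511666 -0.69264863 -0.35361435] [-0.0021494  -0.00048871 -0.00092038  0.00088173 -0.00143865 -0.0002857 ]
the job is handed in; nothing more can be done
```

The objective is screwed home in the mount and let go, and I handed the job in at about t = 26 s of 72 s. No verdict is reported.

**What I did**
- I lifted the objective out of the block and set it on the ridge with a white dot at about 182°, where I measured the index line at about 181°. The shoulder was roughly 6.7 mm above the rim.
- I turned it backward about 45° until it came off the ridge. I then lowered it into the gap, to about 2.5 mm above the rim.
- I turned it about 74° clockwise. The height stopped falling for the last 8° or so, about 2.8 mm below the gap floor, where 2.5 mm was expected.
- The wrist readings stayed at or below about 11 N throughout.

**Last checks**
- **Seating:** the final picture shows the objective upright with its flange flat on the collar. After opening, the force reading was about zero and the gripper was clear at TCP height 0.22 m.
- **Carton and vial:** the detections put both within about 10 mm of where they started, which is within detection noise, and I saw no sign of contact.

**What disagreed:** the cameras differed by 2–4 mm on the mount's position, because the wrist calibration is about 2 mm off sideways. I aligned the objective to the collar within the wrist image instead. The final objective detections still scatter by several millimetres, so centring rests on the fit in the 26 mm bore. I did not measure it separately.

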